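# Load a steel angle under the spring clip of a drill jig

## Task

Load the drill jig: hold the clip's red press bar down with one fingertip so that the nose lifts, and while it is held down push the blue steel angle along its lane with the other fingertip, under the nose, until it sits fully home against the brass stop. Then let the bar go, so that the clip clamps the angle. Pick nothing up, keep the angle flat in its lane, and leave the other things on the bench where they are.

Things in the scene. Friction and masses are not known exactly. Their poses are not given: they have to be found in the camera images.
- jig: Grey drill jig bolted to the bench, elsewhere each time: base plate 260 x 150 x 20 mm (x, y, z). Origin at the centre of its underside, on the bench; +x: the way the angle is pushed, +y left of it, z up. It carries a lane, a stop, a bridge and a spring clip on a shaft along x at y = 6, z = 36 mm, whose rear bearing (x = -128 to -120, y = 0 to 12 mm) stands 26 mm above the plate.
- lane (a point): Middle of the lane's floor on the jig's plate: jig x = 0, y = -32, z = 20 mm. The lane runs along x, 49 mm wide between two dark rails 6 mm wide and 5 mm tall.
- stop (a point): Foot of the brass stop's face, at jig x = 85, y = -32, z = 20 mm; the stop is 10 mm tall. Just before it, at jig x = 70 to 82 mm, a dark fixed bridge crosses the lane; its beam lies 18 to 26 mm above the plate and the flat leg passes under it.
- angle: Blue steel angle, about 0.2 kg, loose in the lane. Flat leg 80 x 46 x 5 mm; origin at the centre of its underside, +x as the jig's. A 5 mm thick, 46 mm wide flange stands along its rear (-x) edge, top 30 mm above the underside, rear face at x = -40 mm: push there. It starts behind the nose, origin at jig x = -50 to -15 mm; home, its origin is at jig x = 45, y = -32, z = 20 mm.
- clip_turn (a joint): Turn of the spring clip about its shaft (rad): 0 at rest (nose 1.5 mm above the lane, blocking it), growing as the red bar is pressed, to a hard stop at 0.30. From 0.17 on the flat leg passes freely under the nose; let go on the angle it rests near 0.09. Spring: 0.12 N m at 0, 0.26 N m at 0.30, about 9 N on the bar's middle.
- clip: The spring clip: steel shaft along the jig's x with the red press bar on its +y side and, on an arm over the lane, the brass nose. Origin on the shaft at jig x = 0, y = 6, z = 36 mm; x and, at rest, all axes as the jig's; it turns about x as the bar is pressed.
- press_bar (a point): The clip's red press bar, 133 x 42 x 4 mm: jig x = -118 to 15, y = 10 to 52 mm. This point: middle of its upper face (moves with it). At rest it slopes, outer (+y) edge up: top 40 mm above the bench there, 34 mm at jig y = 35. Pressed fully it is level, top 26 mm above the bench: 1 mm above the angle's flat leg, 24 mm below the flange's top. A fingertip can press anywhere and slide along it.
- nose (a point): The clip's brass nose, a round bar 12 mm thick and 30 mm long along x over the middle of the lane, jig x = 35 to 65 mm. This point: its centre, 27.5 mm above the bench at rest; it rises about 11 mm at full press.
- bushing: Bystander: headed brass drill bushing, 24 mm across, 22 mm tall, standing on the jig's plate near its far left corner. Origin under its centre.
- screwdriver: Bystander: screwdriver with orange handle, 180 mm, lying on the bench left of the jig. Origin under its centre.
- wrench: Bystander: steel wrench, 160 mm, lying on the bench right of the jig. Origin under its centre.
- tape: Bystander: yellow ring of tape, 90 mm across, 24 mm tall, lying flat on the bench. Origin under its centre.
- tin: Bystander: open aluminium rivet tin, 90 x 70 x 35 mm. Origin under its centre.
- offcut: Bystander: wood offcut, 100 x 70 x 38 mm. Origin under its centre.
- tumbler: Bystander: closed blue tumbler, 74 mm across, 170 mm tall, at the right side of the bench. Origin under its centre.
Things that resemble listed ones, but are neither listed nor needed, are in the scene too. There is more than one size of the angle; the job needs the middle-sized.

How it is judged:
By the outcome, as a careful person would: the job done as asked, in the order asked, and still so for the second after the job is handed in, with the robot touching nothing.
It also fails if it takes over 45 s, if anything falls off the work surface, if the arm or the gripper's body presses on something with over 40 N, if the wrist force passes 120 N, or if a joint passes its speed limit or range.

## Robot

A 7-joint arm with a two-finger parallel gripper is mounted at the origin on the work surface. World frame = base frame: x ahead of the robot, y to its left, z up, the work surface at z = 0. Lengths are in m, angles in rad, forces in N, time in s.
With the tool pointing down it reaches from about 0.425 to 0.95 m from the base axis. Payload 16.7 kg.
Tool frame: the origin (TCP) lies midway between the tips of the shut fingers; the grasp point (between the pads) lies 19 mm behind it; z points along the fingers, y is the line along which they close (so a half turn about z gives the same grasp; the last joint's range is limited). The gripper opens to 94 mm and grips with 3 to 60 N. Pads are 16 mm wide; open, the fingers measure 119 mm over their backs; the gripper's body (75 mm by 177 mm) begins 78 mm behind the grasp point.
Start: joints at [-1.256, 0.426, 0.074, 1.606, -0.034, 1.111, -0.067], TCP at [0.303, 0.603, 0.167] pointing down, gripper open.
Joint ranges: [-2.85, 2.85], [-0.5, 2.14], [-1.23, 1.37], [0.21, 2.46], [-1.02, 4.16], [0.16, 2.05], [-2.73, 2.73]. Speed limits (rad/s): [1.89, 1.89, 2.39, 2.39, 3.01, 3.01, 3.01].

## Interface

Orientations are given as a unit quaternion [x, y, z, w].
In Python, from plant import ctrl, grab_frame, get_calibration gives the robot as it stands.
- The arm moves only by the tool servo_tool, never from a script. Its argument "plan" is a list of rows, each an object with "delta_rot": the turn, a rotation vector about the tool's x, y, z in rad, a list of three; "offset": the shift along the tool's x, y, z in m, a list of three; "fingers": the closure, from -1 (fully open) to 1 (shut). In form: [{"delta_rot": [ax, ay, az], "offset": [x, y, z], "fingers": fingers}, ...]. A call has exactly 10 rows; each row is the pose to reach, as a shift and turn from the pose commanded when the call began, along the tool's axes at that moment; what a row does not reach only later rows make up. A row lasts 1/8 s, in which the tool goes at most 62.5 mm and 10.7 degrees, less where a joint would pass 70% of its speed; a pose out of reach is approached as far as the arm can. A call with a gripper value outside its range is refused whole. The fingers move at their own pace and stop on an object; "force" is the grip in N (left out, the last holds). Time passes only in rows, so rows that repeat a pose let the fingers close, or fill a call up. It gives the time, the measured TCP pose, the force, the opening and the grip force at its end, in the units of the state.
- ctrl.observe(): the state, without advancing time (a new reading comes with each control period).
- grab_frame(name): name is "scene" or "top" or "wrist"; returns the picture (384x512x3 uint8, red, green, blue); there is no depth.
- get_calibration(name): a dict with "camera_matrix" (3x3 intrinsics, pixels), "R" (3x3) and "t" (3): a world point X has camera coordinates R X + t. Camera axes: x right, y down, z forward; pixel columns grow to the right and rows downward; lengths in m; the calibration is good to about 2 mm. A picture is of the moment at which its call begins: read the wrist's pose just before it. get_calibration takes no time and is no camera call; for the wrist camera it gives the pose at the moment of the call.
- ctrl.hand_in(): hands the job in; it is judged then, once.
The state is a dict: "clock": time; "qpos": joint angles; "qvel": joint speeds; "joint_efforts": joint torques, N m; "tcp_pos": TCP position; "tcp_rot": TCP orientation; "contact_force": force on the tool from outside, world axes, zero at the start; "moment": the same for the moment, N m; "gripper_width": opening from 0.0 (shut) to 1.0 (fully open); "finger_force": force on a finger pad.
Only numpy, scipy, OpenCV 4.12 (cv2) and the standard library are available. Lean on these libraries where they do the work, as an engineer would, in place of code of your own. Each camera call takes 0.05 s, during which the arm holds its last target. There are 200 camera calls.

## Working session

There is one attempt and no reset: what is moved stays moved. The work goes in short steps, Python scripts to look and compute and a tool call to move; the robot and the scene stay as the last step left them, time stands still between calls to the robot, and variables do not carry over. Pictures are saved under pics/ and viewed, at most 10 in all, crops included, and the job is handed in when it is done.

Besides the shell and the picture viewer there is one more tool, called by a JSON object that holds its "api" and its "payload", one argument or row to a line. servo_tool: Moves the arm, as the interface text tells. Its arguments: {"type":"object","properties":{"plan":{"type":"array","items":{"type":"object","properties":{"delta_rot":{"type":"array","items":{"type":"number"}},"offset":{"type":"array","items":{"type":"number"}},"fingers":{"type":"number"}}}},"force":{"type":"number"}},"required":["plan"]}

```bash
mkdir -p pics; ls
python3 - <<'E'
from plant import ctrl, grab_frame, get_calibration
import cv2
s=ctrl.observe(); print(s)
for n in ("top","scene"):
    cv2.imwrite(f"pics/{n}0.png",cv2.resize(grab_frame(n)[:,:,::-1],(800,600),interpolation=cv2.INTER_CUBIC))
    c=get_calibration(n);print(n,c)
E
```

```text
pics
{'clock': 0.0, 'qpos': array([-1.25554525,  0.42674644,  0.07381482,  1.60656789, -0.03412928,
        1.11079248, -0.06712479]), 'qvel': array([ 0.00072025,  0.00044644,  0.00048466, -0.00196716,  0.00242605,
        0.00029594, -0.00099448]), 'joint_efforts': array([ 8.83543453e-04, -9.35825658e+01,  3.66781846e+00, -4.54207599e+01,
       -4.86964337e-02,  1.99961109e-02,  1.60291224e-04]), 'tcp_pos': array([0.30232438, 0.6029879 , 0.16588219]), 'tcp_rot': array([ 2.30307050e-01,  9.73117808e-01, -6.16805889e-04, -1.18873320e-04]), 'contact_force': array([0.27483087, 0.67078833, 0.09450104]), 'moment': array([ 0.02484297, -0.02191353,  0.01663587]), 'finger_force': 0.0, 'gripper_width': 1.0013231698395832}
top {'camera_matrix': array([[428.90793531,   0.        , 247.58895276],
       [  0.        , 428.90793531, 191.07585258],
       [  0.        ,   0.        ,   1.        ]]), 'R': array([[-2.85802650e-02, -9.99579128e-01, -4.97343191e-03],
       [-9.89957602e-01,  2.89935742e-02, -1.38359385e-01],
       [ 1.38445351e-01,  9.69138838e-04, -9.90369600e-01]]), 't': array([0.03290598, 0.51693675, 1.08369775])}
scene {'camera_matrix': array([[429.48476691,   0.        , 260.46955201],
       [  0.        , 429.48476691, 188.07413451],
       [  0.        ,   0.        ,   1.        ]]), 'R': array([[-8.46232686e-01,  5.32813507e-01, -9.12816265e-05],
       [ 4.53890273e-01,  7.20794348e-01, -5.23869380e-01],
       [-2.79058887e-01, -4.43356824e-01, -8.51798605e-01]]), 't': array([ 0.45991787, -0.21823949,  1.43488735])}
```

View pics/top0.png

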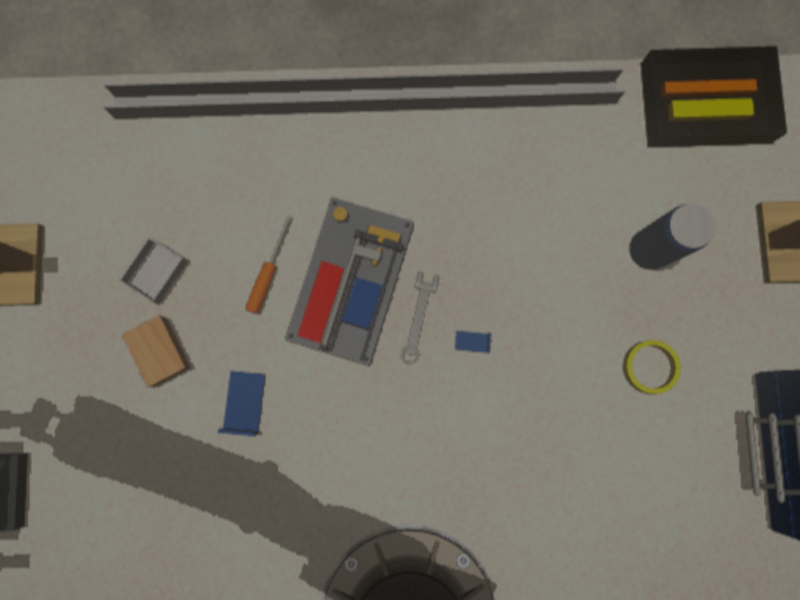

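View pics/scene0.png

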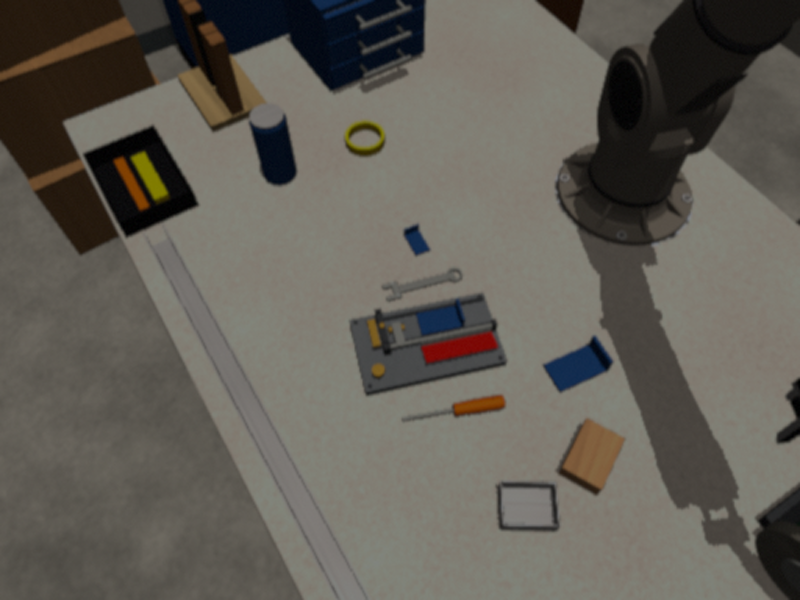

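The top picture shows the jig with plate corners at about (333,198), (413,220), (371,364) and (287,340) in the 800-wide view. The red bar is at about (320,301) and the lane's angle at (363,303). The scene view agrees: the two other blue angles, one larger and one smaller, lie off the jig.

```bash
cat > h.py <<'E'
import numpy as np, cv2
from plant import ctrl, grab_frame, get_calibration
from scipy.spatial.transform import Rotation as Ro
def proj(c,X):
    p=(c["R"]@np.atleast_2d(X).T+c["t"][:,None]); q=c["camera_matrix"]@p; return (q[:2]/q[2]).T
def J2W(j,P):
    P=np.atleast_2d(P).astype(float); c,s=np.cos(j[2]),np.sin(j[2])
    return np.c_[j[0]+c*P[:,0]-s*P[:,1], j[1]+s*P[:,0]+c*P[:,1], P[:,2]]
def back(c,uv,z):
    d=np.linalg.inv(c["camera_matrix"])@np.array([*uv,1.]); R=c["R"]; o=-R.T@c["t"]; d=R.T@d
    return o+d*(z-o[2])/d[2]
def corners(img,lo,hi):
    m=cv2.inRange(img,lo,hi); return m
E
python3 - <<'E'
from h import *
from scipy.optimize import least_squares
top,sc=get_calibration("top"),get_calibration("scene")
C=np.array([[.13,.075,.02],[.13,-.075,.02],[-.13,-.075,.02],[-.13,.075,.02]])
ut=np.array([[333,198],[413,220],[371,364],[287,340]])*.64
f=lambda j:(proj(top,J2W(j,C))-ut).ravel()
r=least_squares(f,[.6,.1,-.2]);print(r.x,r.fun)
# flange seen in the angle: print blob of blue
j=r.x
us=proj(sc,J2W(j,C))/.64;print(us)
s=ctrl.observe();R=Ro.from_quat(s["tcp_rot"]).as_matrix();print(R.round(3))
w=get_calibration("wrist");print("cam in tool",R.T@(-w["R"].T@w["t"]-s["tcp_pos"]), (w["R"]@R).round(2))
E
```

```text
[ 0.55469644  0.07767381 -0.31396933] [-1.01329255 -1.07603419  1.05423615 -0.0274047   0.4559324   0.88579862
 -0.50639555  0.11751621]
[[363.69598143 389.99834115]
 [346.57095976 317.64483938]
 [479.9341741  288.59981367]
 [505.00089752 357.1182387 ]]
[[-0.894  0.448 -0.   ]
 [ 0.448  0.894 -0.001]
 [-0.    -0.001 -1.   ]]
cam in tool [ 6.48999935e-02  1.83933613e-05 -2.17622419e-01] [[ 0.    1.    0.  ]
 [-0.97  0.   -0.23]
 [-0.23 -0.    0.97]]
```

```bash
cat >> h.py <<'E'
def goto(j,P,yaw=None):
    """offset in tool axes to bring TCP to jig point P, tool x = -jig x; and tool-z turn"""
    s=ctrl.observe();R=Ro.from_quat(s["tcp_rot"]).as_matrix()
    d=R.T@(J2W(j,P)[0]-s["tcp_pos"])
    c,sn=np.cos(j[2]),np.sin(j[2]); D=np.array([[-c,-sn,0],[-sn,c,0],[0,0,-1.]])
    print("off",d.round(4),"rot",Ro.from_matrix(R.T@D).as_rotvec().round(4))
E
python3 -c "
from h import *
goto([.5547,.0777,-.314],[-.10,.003,.167])"
```

```text
off [-0.3617 -0.3685 -0.0006] rot [-0.0011  0.     -0.1508]
```

{"api": "servo_tool", "payload": {
  "plan": [
    {"offset": [-0.036,-0.037,0],"delta_rot": [0,0,-0.02],"fingers": -0.22},
    {"offset": [-0.075,-0.076,0],"delta_rot": [0,0,-0.04],"fingers": -0.22},
    {"offset": [-0.115,-0.117,0],"delta_rot": [0,0,-0.06],"fingers": -0.22},
    {"offset": [-0.155,-0.158,0],"delta_rot": [0,0,-0.08],"fingers": -0.22},
    {"offset": [-0.195,-0.199,0],"delta_rot": [0,0,-0.1],"fingers": -0.22},
    {"offset": [-0.235,-0.24,0],"delta_rot": [0,0,-0.11],"fingers": -0.22},
    {"offset": [-0.275,-0.281,0],"delta_rot": [0,0,-0.13],"fingers": -0.22},
    {"offset": [-0.315,-0.322,0],"delta_rot": [0,0,-0.15],"fingers": -0.22},
    {"offset": [-0.35,-0.357,0],"delta_rot": [0,0,-0.15],"fingers": -0.22},
    {"offset": [-0.362,-0.368,0],"delta_rot": [0,0,-0.15],"fingers": -0.22}
  ]
}}

```text
clock: 1.35
tcp_pos: [0.4616, 0.1091, 0.1666]
tcp_rot: [0.159, 0.987, -0.0, 0.0]
contact_force: [0.5, 1.7, 0.4]
gripper_width: 0.605
finger_force: 0.0
```

Run:
```python
from h import *
import pickle
s=ctrl.observe();c=get_calibration("wrist");im=grab_frame("wrist")[:,:,::-1]
pickle.dump((s,c,im),open("w1.pkl","wb"))
print(s["clock"],s["tcp_pos"],s["gripper_width"],s["contact_force"],c["camera_matrix"])
cv2.imwrite("pics/w1.png",cv2.resize(im,(800,600),interpolation=cv2.INTER_CUBIC))
```

```text
1.35 [0.46161556 0.10906129 0.16658966] 0.6054014233618118 [0.49830708 1.74574316 0.36523128] [[328.65891276   0.         260.94113462]
 [  0.         328.65891276 186.72655737]
 [  0.           0.           1.        ]]
```

View pics/w1.png

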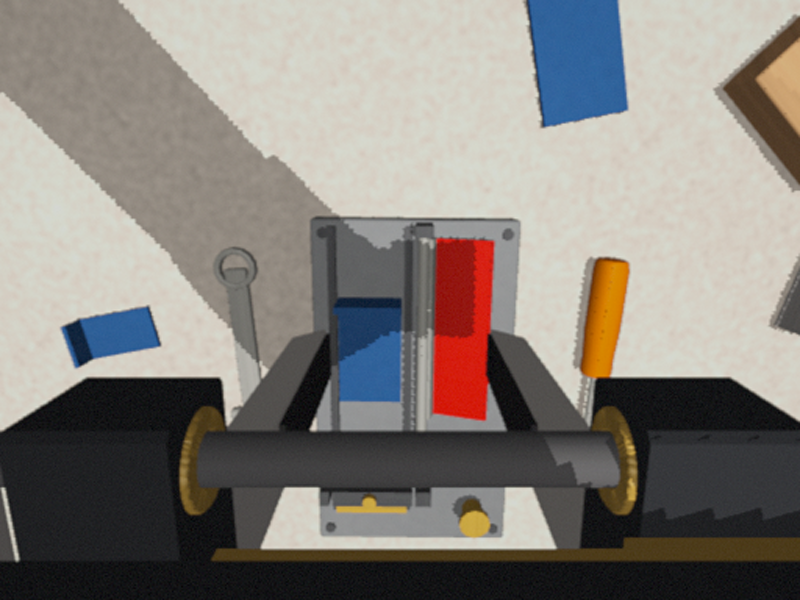

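The wrist picture (800 wide) shows the plate's rear corners at (312,217) and (519,218), and the front corners near (321,535) and (505,537). The flange's top rear edge runs from (336,298) to (401,298), and the bar's rear end is at (438..493, 238).

Run:
```python
from h import *
import pickle
from scipy.optimize import least_squares
s,c,im=pickle.load(open("w1.pkl","rb"))
C=np.array([[.13,.075,.02],[.13,-.075,.02],[-.13,-.075,.02],[-.13,.075,.02]])
u=np.array([[505,537],[321,535],[312,217],[519,218]])*.64
f=lambda j:(proj(c,J2W(j,C))-u).ravel()
r=least_squares(f,[.5547,.0777,-.314]);print(r.x,r.fun.round(2))
j=r.x
for uv in ((336,298),(401,298)):
    p=back(c,np.array(uv)*.64,.05);d=p-[j[0],j[1],0];cc,ss=np.cos(j[2]),np.sin(j[2]);print("flange rear jig",cc*d[0]+ss*d[1],-ss*d[0]+cc*d[1])
# check bar: edges rear at rest
print(proj(c,J2W(j,[[-.118,.052,.04],[-.118,.01,.0275],[.015,.052,.04],[-.128,0,.046],[-.128,.012,.046]]))/.64)
goto(j,[-.10,.003,.167])
```

```text
[ 0.55421207  0.08341582 -0.32366239] [-0.38  0.07  0.22  0.77 -1.83 -0.27  1.97 -0.19]
flange rear jig -0.07844062038716912 -0.053345506777664614
flange rear jig -0.07867307398244068 -0.009778564824726079
[[493.28473231 238.07402725]
 [429.99881496 235.50900743]
 [485.46512421 419.68093763]
 [416.15214794 223.59660455]
 [434.44469002 223.69239372]]
off [ 0.0045  0.0086 -0.0004] rot [-0.0004  0.0002  0.0048]
```

```bash
python3 -c "
from h import *
goto([.5542,.0834,-.3237],[-.098,.003,.055])"
```

```text
off [0.0026 0.0086 0.1116] rot [-0.0004  0.0002  0.0048]
```

{"api": "servo_tool", "payload": {
  "plan": [
    {"offset": [0.003,0.009,0.0],"delta_rot": [0,0,0.005],"fingers": -0.22},
    {"offset": [0.003,0.009,0.02],"delta_rot": [0,0,0.005],"fingers": -0.22},
    {"offset": [0.003,0.009,0.04],"delta_rot": [0,0,0.005],"fingers": -0.22},
    {"offset": [0.003,0.009,0.06],"delta_rot": [0,0,0.005],"fingers": -0.22},
    {"offset": [0.003,0.009,0.08],"delta_rot": [0,0,0.005],"fingers": -0.22},
    {"offset": [0.003,0.009,0.095],"delta_rot": [0,0,0.005],"fingers": -0.22},
    {"offset": [0.003,0.009,0.105],"delta_rot": [0,0,0.005],"fingers": -0.22},
    {"offset": [0.003,0.009,0.112],"delta_rot": [0,0,0.005],"fingers": -0.22},
    {"offset": [0.003,0.009,0.112],"delta_rot": [0,0,0.005],"fingers": -0.22},
    {"offset": [0.003,0.009,0.112],"delta_rot": [0,0,0.005],"fingers": -0.22}
  ]
}}

```text
clock: 2.65
tcp_pos: [0.4614, 0.1217, 0.055]
tcp_rot: [0.159, 0.987, 0.0, 0.0]
contact_force: [-0.4, -0.5, 0.1]
gripper_width: 0.61
finger_force: 0.0
```

Run:
```python
from h import *
goto([.5542,.0834,-.3237],[-.098,.003,.027])
im=grab_frame("wrist")[:,:,::-1]
cv2.imwrite("pics/w2.png",cv2.resize(im,(800,600),interpolation=cv2.INTER_CUBIC))
c=get_calibration("top");im=grab_frame("top")[:,:,::-1]
print(ctrl.observe()["clock"])
```

```text
off [-0.0021 -0.0038  0.028 ] rot [0.0004 0.0004 0.0036]
2.75
```

View pics/w2.png

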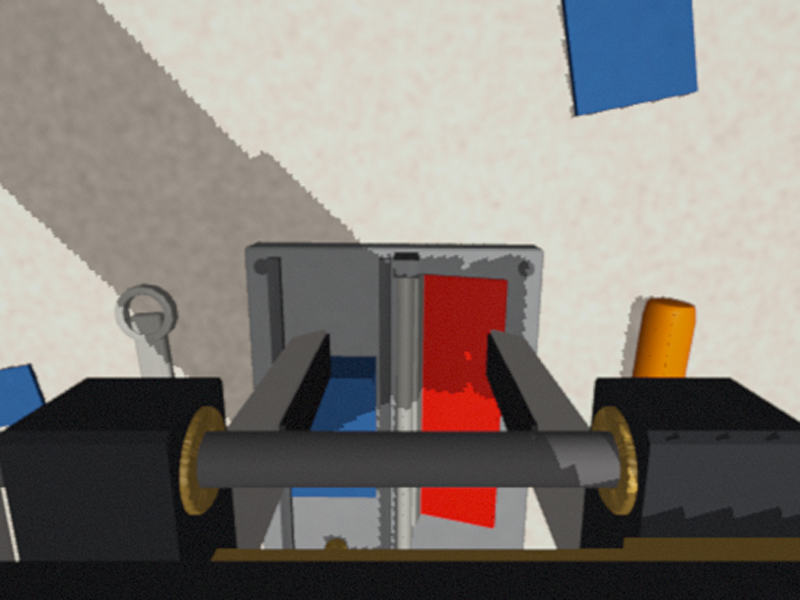

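The wrist picture shows the plate's rear corners at (247,246) and (542,248), the flange's rear edge at row 357, and the finger ends near (328,335) and (488,335). I'll check numerically whether the tip clears the flange.

Run:
```python
from h import *
c=get_calibration("wrist");s=ctrl.observe();R=Ro.from_quat(s["tcp_rot"]).as_matrix()
print(s["tcp_pos"],s["gripper_width"])
for x in (-.008,.008):
  for y in (-.0285,-.041,.0285,.041):
    print(x,y,(proj(c,s["tcp_pos"]+R@[x,y,0])/.64).round(0))
j=[.5542,.0834,-.3237]
def jig(p):
    d=p-[j[0],j[1],0];cc,ss=np.cos(j[2]),np.sin(j[2]);return (np.array([cc*d[0]+ss*d[1],-ss*d[0]+cc*d[1]])*1000).round(1)
for n,uv,z in (("pl",(247,246),.02),("pr",(542,248),.02),("fl",(376,357),.05),("fl2",(340,357),.05),("barR",(508,278),.04),("barL",(423,273),.0275),("barF",(495,527),.04),("tcp",None,0)):
    print(n,jig(back(c,np.array(uv)*.64,z)) if uv else jig(s["tcp_pos"]))
```

```text
[0.46142829 0.12170115 0.05500903] 0.6103112936123402
-0.008 -0.0285 [[344. 340.]]
-0.008 -0.041 [[316. 340.]]
-0.008 0.0285 [[472. 340.]]
-0.008 0.041 [[500. 340.]]
0.008 -0.0285 [[343. 306.]]
0.008 -0.041 [[314. 306.]]
0.008 0.0285 [[473. 306.]]
0.008 0.041 [[502. 306.]]
pl [-129.1  -73. ]
pr [-128.7   73. ]
fl [-82.4  -7.8]
fl2 [-82.3 -24.3]
barR [-117.6   52.9]
barL [-117.3   14. ]
barF [14.8 52.5]
tcp [-100.1    6.8]
```

Run:
```python
from h import *
c=get_calibration("wrist");s=ctrl.observe();R=Ro.from_quat(s["tcp_rot"]).as_matrix()
for z in (0,-.02,-.04,-.06,-.1):
  for x in (.008,.0135):
    print(z,x,(proj(c,[s["tcp_pos"]+R@[x,-.0285,z],s["tcp_pos"]+R@[x,-.041,z]])/.64).round(0).tolist())
for n in("scene",):
    cc=get_calibration(n);im=grab_frame(n)[:,:,::-1]
    u=proj(cc,s["tcp_pos"])[0].astype(int);print(u)
    a=im[max(u[1]-60,0):u[1]+45,max(u[0]-70,0):u[0]+70]
    cv2.imwrite("pics/s2.png",cv2.resize(a,(800,600),interpolation=cv2.INTER_CUBIC))
    for y in (-.0285,.0285): print(((proj(cc,s["tcp_pos"]+R@[0,y,0])[0]-[max(u[0]-70,0),max(u[1]-60,0)])*800/140).round())
```

```text
0 0.008 [[343.0, 306.0], [314.0, 306.0]]
0 0.0135 [[343.0, 293.0], [314.0, 293.0]]
-0.02 0.008 [[337.0, 318.0], [306.0, 318.0]]
-0.02 0.0135 [[336.0, 305.0], [305.0, 305.0]]
-0.04 0.008 [[329.0, 334.0], [295.0, 334.0]]
-0.04 0.0135 [[329.0, 319.0], [294.0, 319.0]]
-0.06 0.008 [[320.0, 352.0], [282.0, 352.0]]
-0.06 0.0135 [[319.0, 336.0], [281.0, 336.0]]
-0.1 0.008 [[293.0, 408.0], [243.0, 408.0]]
-0.1 0.0135 [[292.0, 387.0], [241.0, 387.0]]
[308 205]
[385. 300.]
[419. 398.]
```

View pics/s2.png

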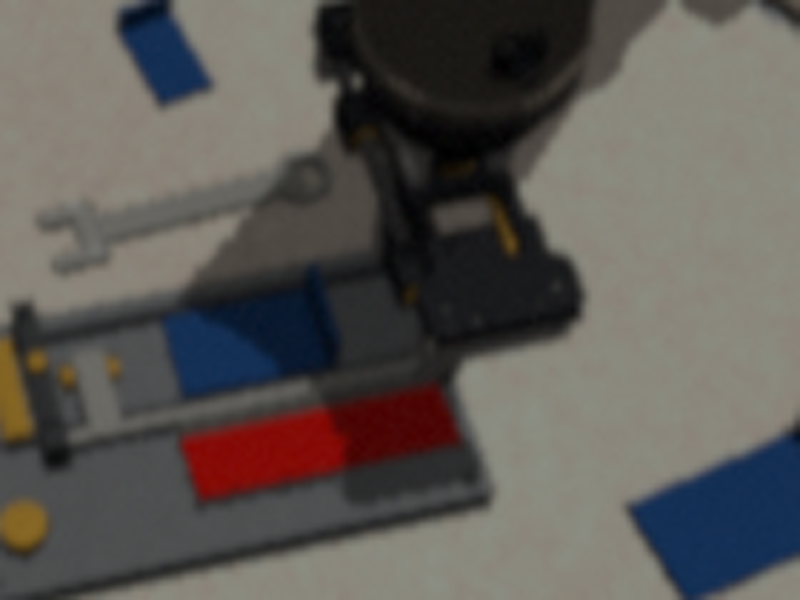

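The scene crop shows the finger ends at about (410,300), higher than the TCP projects at (385–419,300–398). The wrist view also puts them about 40 mm short of the TCP, probably because the fingers swing on linkages. I'll find the height by touching the bar, and correct the flange reading, since row 357 is the foot of its rear face.

{"api": "servo_tool", "payload": {
  "plan": [
    {"offset": [0,-0.004,0.003],"delta_rot": [0,0,0.004],"fingers": -0.22},
    {"offset": [0,-0.004,0.006],"delta_rot": [0,0,0.004],"fingers": -0.22},
    {"offset": [0,-0.004,0.009],"delta_rot": [0,0,0.004],"fingers": -0.22},
    {"offset": [0,-0.004,0.012],"delta_rot": [0,0,0.004],"fingers": -0.22},
    {"offset": [0,-0.004,0.015],"delta_rot": [0,0,0.004],"fingers": -0.22},
    {"offset": [0,-0.004,0.018],"delta_rot": [0,0,0.004],"fingers": -0.22},
    {"offset": [0,-0.004,0.021],"delta_rot": [0,0,0.004],"fingers": -0.22},
    {"offset": [0,-0.004,0.024],"delta_rot": [0,0,0.004],"fingers": -0.22},
    {"offset": [0,-0.004,0.024],"delta_rot": [0,0,0.004],"fingers": -0.22},
    {"offset": [0,-0.004,0.024],"delta_rot": [0,0,0.004],"fingers": -0.22}
  ]
}}

```text
clock: 4.05
tcp_pos: [0.4599, 0.1178, 0.0306]
tcp_rot: [0.161, 0.987, -0.0, -0.0]
contact_force: [0.5, 0.5, -0.5]
gripper_width: 0.608
finger_force: 0.0
```

Run:
```python
from h import *
import pickle
s=ctrl.observe();c=get_calibration("wrist");im=grab_frame("wrist")[:,:,::-1]
cv2.imwrite("pics/w3.png",cv2.resize(im,(800,600),interpolation=cv2.INTER_CUBIC))
j=[.5542,.0834,-.3237]
def jig(p):
    d=p-[j[0],j[1],0];cc,ss=np.cos(j[2]),np.sin(j[2]);return (np.array([cc*d[0]+ss*d[1],-ss*d[0]+cc*d[1]])*1000).round(1)
print(jig(s["tcp_pos"]),s["tcp_pos"],s["contact_force"],s["moment"])
_,c1,_=pickle.load(open("w1.pkl","rb"))
print(jig(back(c1,np.array([368,298])*.64,.022)),jig(back(c1,np.array([368,308])*.64,.05)))
```

```text
[-100.4    2.6] [0.45985621 0.11779208 0.03061058] [ 0.52017287  0.51120249 -0.47085308] [-0.01417621 -0.00469109 -0.02701067]
[-71.7 -34.1] [-71.6 -32. ]
```

View pics/w3.png

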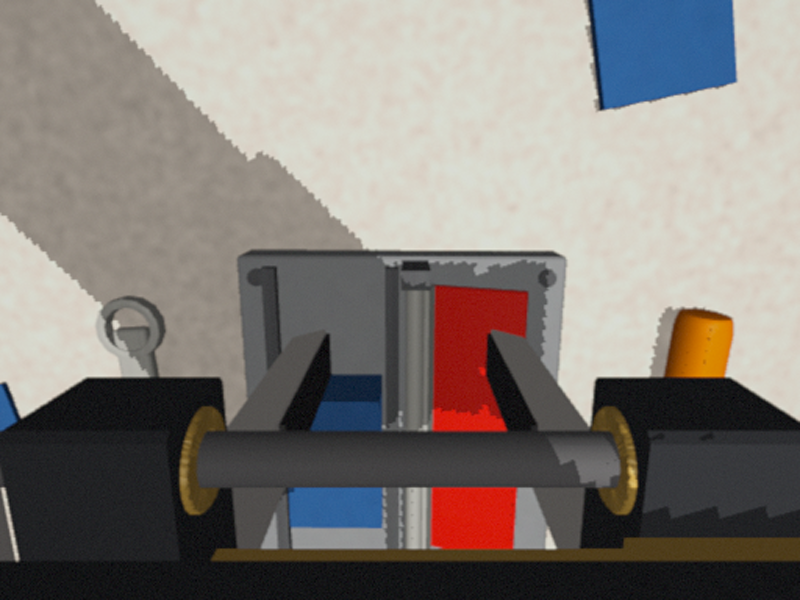

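The plate, lane and bar are well centred between the fingers. There is no contact at TCP z = 0.031, so the tips are indeed higher. I'll keep going down.

{"api": "servo_tool", "payload": {
  "plan": [
    {"offset": [0,0,0.003],"delta_rot": [0,0,0],"fingers": -0.22},
    {"offset": [0,0,0.006],"delta_rot": [0,0,0],"fingers": -0.22},
    {"offset": [0,0,0.009],"delta_rot": [0,0,0],"fingers": -0.22},
    {"offset": [0,0,0.012],"delta_rot": [0,0,0],"fingers": -0.22},
    {"offset": [0,0,0.015],"delta_rot": [0,0,0],"fingers": -0.22},
    {"offset": [0,0,0.018],"delta_rot": [0,0,0],"fingers": -0.22},
    {"offset": [0,0,0.021],"delta_rot": [0,0,0],"fingers": -0.22},
    {"offset": [0,0,0.024],"delta_rot": [0,0,0],"fingers": -0.22},
    {"offset": [0,0,0.024],"delta_rot": [0,0,0],"fingers": -0.22},
    {"offset": [0,0,0.024],"delta_rot": [0,0,0],"fingers": -0.22}
  ]
}}

```text
clock: 5.35
tcp_pos: [0.4599, 0.1178, 0.0066]
tcp_rot: [0.161, 0.987, -0.0, 0.0]
contact_force: [-0.2, 0.3, -0.6]
gripper_width: 0.611
finger_force: 0.0
```

{"api": "servo_tool", "payload": {
  "plan": [
    {"offset": [0,0,0.002],"delta_rot": [0,0,0],"fingers": -0.22},
    {"offset": [0,0,0.004],"delta_rot": [0,0,0],"fingers": -0.22},
    {"offset": [0,0,0.006],"delta_rot": [0,0,0],"fingers": -0.22},
    {"offset": [0,0,0.007],"delta_rot": [0,0,0],"fingers": -0.22},
    {"offset": [0,0,0.008],"delta_rot": [0,0,0],"fingers": -0.22},
    {"offset": [0,0,0.009],"delta_rot": [0,0,0],"fingers": -0.22},
    {"offset": [0,0,0.01],"delta_rot": [0,0,0],"fingers": -0.22},
    {"offset": [0,0,0.011],"delta_rot": [0,0,0],"fingers": -0.22},
    {"offset": [0,0,0.012],"delta_rot": [0,0,0],"fingers": -0.22},
    {"offset": [0,0,0.012],"delta_rot": [0,0,0],"fingers": -0.22}
  ]
}}

```text
clock: 6.6
tcp_pos: [0.4599, 0.1178, -0.0054]
tcp_rot: [0.161, 0.987, 0.0, -0.0]
contact_force: [-1.1, -1.4, 3.5]
gripper_width: 0.608
finger_force: 2.2
```

Run:
```python
from h import *
s=ctrl.observe();print(s["contact_force"],s["moment"])
im=grab_frame("scene")[:,:,::-1]
a=im[150:260,225:372]
cv2.imwrite("pics/s4.png",cv2.resize(a,(800,600),interpolation=cv2.INTER_CUBIC))
```

```text
[-1.08502043 -1.35832238  3.5061624 ] [0.01219953 0.20678514 0.00142131]
```

View pics/s4.png

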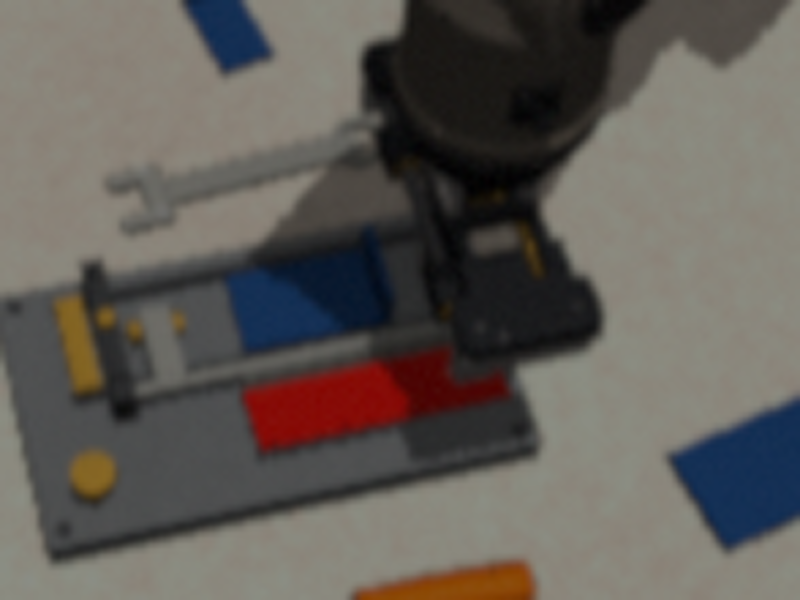

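The crop shows the gripper over the bar's rear end, with the bar-side fingertip at about (480,370) on the red bar. The lane finger is at (440,300), behind the flange at (385,290). The 3.5 N upward means the bar has been touched, so I'll press on.

{"api": "servo_tool", "payload": {
  "plan": [
    {"offset": [0,0,0.001],"delta_rot": [0,0,0],"fingers": -0.22},
    {"offset": [0,0,0.002],"delta_rot": [0,0,0],"fingers": -0.22},
    {"offset": [0,0,0.003],"delta_rot": [0,0,0],"fingers": -0.22},
    {"offset": [0,0,0.004],"delta_rot": [0,0,0],"fingers": -0.22},
    {"offset": [0,0,0.005],"delta_rot": [0,0,0],"fingers": -0.22},
    {"offset": [0,0,0.006],"delta_rot": [0,0,0],"fingers": -0.22},
    {"offset": [0,0,0.007],"delta_rot": [0,0,0],"fingers": -0.22},
    {"offset": [0,0,0.007],"delta_rot": [0,0,0],"fingers": -0.22},
    {"offset": [0,0,0.007],"delta_rot": [0,0,0],"fingers": -0.22},
    {"offset": [0,0,0.007],"delta_rot": [0,0,0],"fingers": -0.22}
  ]
}}

```text
clock: 7.9
tcp_pos: [0.4594, 0.1166, -0.0123]
tcp_rot: [0.162, 0.987, -0.001, -0.0]
contact_force: [-3.6, -7.8, 12.1]
gripper_width: 0.615
finger_force: 6.3
```

```bash
cat > turn.py <<'E'
from h import *
j=[.5542,.0834,-.3237]
def jig(p):
    d=p-[j[0],j[1],0];cc,ss=np.cos(j[2]),np.sin(j[2]);return (np.array([cc*d[0]+ss*d[1],-ss*d[0]+cc*d[1]])*1000).round(1)
s=ctrl.observe();c=get_calibration("wrist");im=grab_frame("wrist")
i=im.astype(int);m=((i[...,0]>90)&(i[...,1]<50)&(i[...,2]<50)).astype(np.uint8)
yy,xx=np.nonzero(m);a=np.c_[xx,yy]
print("outer rear",a[np.argmax(a[:,0]-a[:,1])],"inner rear",a[np.argmin(a[:,0]+a[:,1])],"outer row+15:",a[a[:,1]==a[:,1].min()+15,0].max())
rel=np.array([[-.118,.046,.004],[-.118,.004,-.0085]])
for t in (0,.1,.2,.3):
    C,S=np.cos(-t),np.sin(-t)
    q=[[x,.006+C*y-S*z,.036+S*y+C*z] for x,y,z in rel]
    print(t,proj(c,J2W(j,q)).round(1).tolist())
b=((i[...,2]>1.6*i[...,0])&(i[...,2]>50)).astype(np.uint8)
print("plate rear pred",proj(c,J2W(j,[[-.13,-.075,.02],[-.13,.075,.02]])).round(1).tolist(),"tcp jig",jig(s["tcp_pos"]),s["tcp_pos"][2],s["contact_force"].round(1))
cv2.imwrite("pics/wt%d.png"%int(s["clock"]*100),cv2.resize(im[:,:,::-1],(800,600),interpolation=cv2.INTER_CUBIC))
E
python3 turn.py; ls pics
```

```text
outer rear [504 220] inner rear [282 198] outer row+15: 348
0 [[357.9, 203.0], [276.4, 196.9]]
0.1 [[355.8, 200.6], [274.9, 196.8]]
0.2 [[352.9, 198.4], [273.2, 196.6]]
0.3 [[349.4, 196.3], [271.6, 196.6]]
plate rear pred [[127.9, 173.4], [389.5, 173.2]] tcp jig [-100.4    1.4] -0.012349772924500055 [-3.6 -7.8 12.1]
s2.png
s4.png
scene0.png
top0.png
w1.png
w2.png
w3.png
wt790.png
```

View pics/wt790.png

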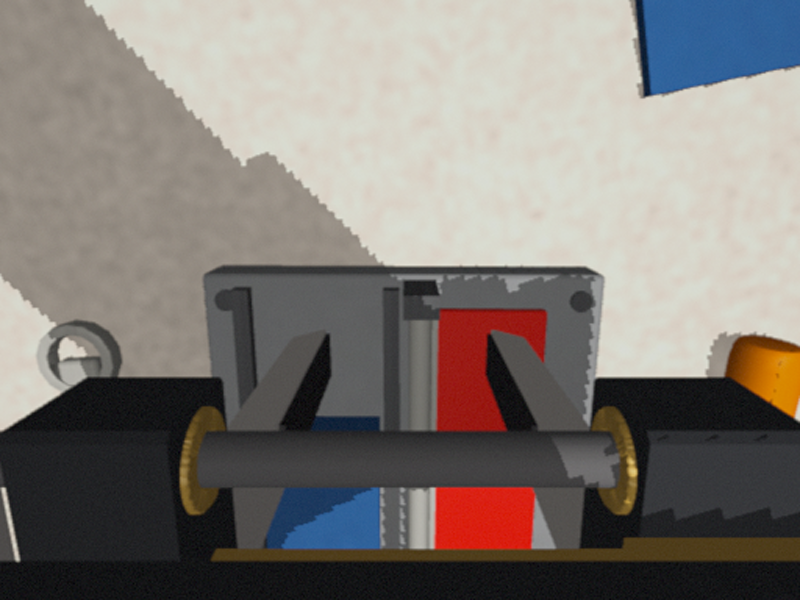

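The bar's rear edge is now level, from (440,310) to (546,310), which matches a turn of 0.30 with 12 N on it. The lane finger is clear behind the flange (foot at row 416). I'll ease off 0.7 mm and push along the lane.

{"api": "servo_tool", "payload": {
  "plan": [
    {"offset": [-0.003,0,-0.0007],"delta_rot": [0,0,0],"fingers": -0.22},
    {"offset": [-0.01,0,-0.0007],"delta_rot": [0,0,0],"fingers": -0.22},
    {"offset": [-0.015,0,-0.0007],"delta_rot": [0,0,0],"fingers": -0.22},
    {"offset": [-0.02,0,-0.0007],"delta_rot": [0,0,0],"fingers": -0.22},
    {"offset": [-0.025,0,-0.0007],"delta_rot": [0,0,0],"fingers": -0.22},
    {"offset": [-0.03,0,-0.0007],"delta_rot": [0,0,0],"fingers": -0.22},
    {"offset": [-0.035,0,-0.0007],"delta_rot": [0,0,0],"fingers": -0.22},
    {"offset": [-0.04,0,-0.0007],"delta_rot": [0,0,0],"fingers": -0.22},
    {"offset": [-0.045,0,-0.0007],"delta_rot": [0,0,0],"fingers": -0.22},
    {"offset": [-0.05,0,-0.0007],"delta_rot": [0,0,0],"fingers": -0.22}
  ]
}}

```text
clock: 9.2
tcp_pos: [0.5058, 0.1023, -0.0119]
tcp_rot: [0.161, 0.987, -0.0, -0.001]
contact_force: [-8.5, 2.1, 9.8]
gripper_width: 0.609
finger_force: 5.7
```

```bash
python3 turn.py; ls pics
```

```text
s2.png
s4.png
scene0.png
top0.png
w1.png
w2.png
w3.png
wt790.pngTraceback (most recent call last):
  File "turn.py", line 8, in <module>
    print("outer rear",a[np.argmax(a[:,0]-a[:,1])],"inner rear",a[np.argmin(a[:,0]+a[:,1])],"outer row+15:",a[a[:,1]==a[:,1].min()+15,0].max())
                                                                                                            ~~~~~~~~~~~~~~~~~~~~~~~~~~~~~~~~^^
    return umr_maximum(a, axis, None, out, keepdims, initial, where)
ValueError: zero-size array to reduction operation maximum which has no identity
```

{"api": "servo_tool", "payload": {
  "plan": [
    {"offset": [-0.004,0,0],"delta_rot": [0,0,0],"fingers": -0.22},
    {"offset": [-0.008,0,0],"delta_rot": [0,0,0],"fingers": -0.22},
    {"offset": [-0.012,0,0],"delta_rot": [0,0,0],"fingers": -0.22},
    {"offset": [-0.016,0,0],"delta_rot": [0,0,0],"fingers": -0.22},
    {"offset": [-0.02,0,0],"delta_rot": [0,0,0],"fingers": -0.22},
    {"offset": [-0.024,0,0],"delta_rot": [0,0,0],"fingers": -0.22},
    {"offset": [-0.028,0,0],"delta_rot": [0,0,0],"fingers": -0.22},
    {"offset": [-0.032,0,0],"delta_rot": [0,0,0],"fingers": -0.22},
    {"offset": [-0.036,0,0],"delta_rot": [0,0,0],"fingers": -0.22},
    {"offset": [-0.04,0,0],"delta_rot": [0,0,0],"fingers": -0.22}
  ]
}}

```text
clock: 10.5
tcp_pos: [0.5436, 0.0896, -0.0119]
tcp_rot: [0.161, 0.987, -0.0, -0.001]
contact_force: [-7.8, 2.6, 11.1]
gripper_width: 0.61
finger_force: 5.7
```

```bash
cat > st.py <<'E'
from h import *
j=[.5542,.0834,-.3237]
s=ctrl.observe();d=s["tcp_pos"]-[j[0],j[1],0];cc,ss=np.cos(j[2]),np.sin(j[2]);A=np.array([[cc,ss,0],[-ss,cc,0],[0,0,1]])
print("tcp jig",(A@d*1000).round(1),"F jig",(A@s["contact_force"]).round(1),"M",(A@s["moment"]).round(2))
im=grab_frame("scene")[:,:,::-1].astype(int);c=get_calibration("scene")
# blue mask in lane: farthest front of flat leg (z=.025)
b=(im[...,0]>1.5*im[...,2])&(im[...,0]>45)
for y in (-.05,-.045,-.02,-.015):
    xs=np.arange(-.10,.084,.001);uv=proj(c,J2W(j,[[x,y,.025] for x in xs])).round().astype(int)
    print(y,"".join("B" if b[v,u] else "." for u,v in uv))
E
python3 st.py
```

```text
tcp jig [-12.    2.5 -11.9] F jig [-8.2 -0.  11.1] M [0.03 2.35 0.11]
-0.05 .................................................................................................................BBB...............................................BBB..................
-0.045 ............................................................................................................BBBBBBBBBBBBBBBBBBBBBBBB................................B...................
-0.02 ............................................................................................................BBBBBBBBBBBBBBBBBBBBBBBBBBBBBBBBB.................BBBBBBBBBBBB..............
-0.015 ..............................................................................................................BBBBBBBBBBBBBBBBBBBBBBBBBBBBB.....................BBBBBBBBBBB.............
```

{"api": "servo_tool", "payload": {
  "plan": [
    {"offset": [-0.001,0,0],"delta_rot": [0,0,0],"fingers": -0.22},
    {"offset": [-0.002,0,0],"delta_rot": [0,0,0],"fingers": -0.22},
    {"offset": [-0.003,0,0],"delta_rot": [0,0,0],"fingers": -0.22},
    {"offset": [-0.004,0,0],"delta_rot": [0,0,0],"fingers": -0.22},
    {"offset": [-0.005,0,0],"delta_rot": [0,0,0],"fingers": -0.22},
    {"offset": [-0.006,0,0],"delta_rot": [0,0,0],"fingers": -0.22},
    {"offset": [-0.0065,0,0],"delta_rot": [0,0,0],"fingers": -0.22},
    {"offset": [-0.007,0,0],"delta_rot": [0,0,0],"fingers": -0.22},
    {"offset": [-0.0075,0,0],"delta_rot": [0,0,0],"fingers": -0.22},
    {"offset": [-0.008,0,0],"delta_rot": [0,0,0],"fingers": -0.22}
  ]
}}

```text
clock: 11.8
tcp_pos: [0.5512, 0.0871, -0.0119]
tcp_rot: [0.161, 0.987, -0.0, -0.001]
contact_force: [-11.5, 2.8, 11.0]
gripper_width: 0.61
finger_force: 6.3
```

```bash
python3 st.py
```

```text
tcp jig [ -4.    2.6 -11.9] F jig [-11.8  -1.   11. ] M [0.03 2.69 0.08]
-0.05 ...................................................................................................................B.............BB.......................BBB...........................
-0.045 ..................................................................................................................BBBBBBBBBBBBBBBBBB....................................................
-0.02 .....................................................................................................................BBBBBBBBBBBBBBBBBBBBBBBB.................BBBBBBBBBBBB..............
-0.015 ......................................................................................................................BBBBBBBBBBBBBBBBBBBBB.....................BBBBBBBBBBB.............
```

{"api": "servo_tool", "payload": {
  "plan": [
    {"offset": [-0.0005,0,0],"delta_rot": [0,0,0],"fingers": -0.22},
    {"offset": [-0.001,0,0],"delta_rot": [0,0,0],"fingers": -0.22},
    {"offset": [-0.0015,0,0],"delta_rot": [0,0,0],"fingers": -0.22},
    {"offset": [-0.002,0,0],"delta_rot": [0,0,0],"fingers": -0.22},
    {"offset": [-0.002,0,0],"delta_rot": [0,0,0],"fingers": -0.22},
    {"offset": [-0.002,0,0],"delta_rot": [0,0,0],"fingers": -0.22},
    {"offset": [-0.002,0,0],"delta_rot": [0,0,0],"fingers": -0.22},
    {"offset": [-0.002,0,0],"delta_rot": [0,0,0],"fingers": -0.22},
    {"offset": [-0.002,0,0],"delta_rot": [0,0,0],"fingers": -0.22},
    {"offset": [-0.002,0,0],"delta_rot": [0,0,0],"fingers": -0.22}
  ]
}}

```text
clock: 13.1
tcp_pos: [0.5512, 0.087, -0.0121]
tcp_rot: [0.161, 0.987, -0.0, -0.003]
contact_force: [-18.3, 5.1, 19.0]
gripper_width: 0.608
finger_force: 10.9
```

```bash
python3 st.py
```

```text
tcp jig [ -4.    2.5 -12.1] F jig [-19.  -1.  19.] M [-0.29  4.61 -0.24]
-0.05 ...................................................................................................................BBBBBBBBBB....BB.......................BBB...........................
-0.045 ..................................................................................................................BBBBBBBBBBBBBBB.......................................................
-0.02 .....................................................................................................................BBBBBBBBBBBBBBBBBBBBBBBB.................BBBBBBBBBBBB..............
-0.015 ......................................................................................................................BBBBBBBBBBBBBBBBBBBBB.....................BBBBBBBBBBB.............
```

The TCP has stopped at jig x = -4 and the push force rose to 19 N, so the angle is home against the stop. I'll back the fingertip off the flange a little, then lift to release the bar gently.

{"api": "servo_tool", "payload": {
  "plan": [
    {"offset": [0.002,0,0],"delta_rot": [0,0,0],"fingers": -0.22},
    {"offset": [0.004,0,0],"delta_rot": [0,0,0],"fingers": -0.22},
    {"offset": [0.005,0,-0.001],"delta_rot": [0,0,0],"fingers": -0.22},
    {"offset": [0.005,0,-0.003],"delta_rot": [0,0,0],"fingers": -0.22},
    {"offset": [0.005,0,-0.005],"delta_rot": [0,0,0],"fingers": -0.22},
    {"offset": [0.005,0,-0.007],"delta_rot": [0,0,0],"fingers": -0.22},
    {"offset": [0.005,0,-0.009],"delta_rot": [0,0,0],"fingers": -0.22},
    {"offset": [0.005,0,-0.012],"delta_rot": [0,0,0],"fingers": -0.22},
    {"offset": [0.005,0,-0.016],"delta_rot": [0,0,0],"fingers": -0.22},
    {"offset": [0.005,0,-0.02],"delta_rot": [0,0,0],"fingers": -0.22}
  ]
}}

```text
clock: 14.4
tcp_pos: [0.5499, 0.0876, 0.0086]
tcp_rot: [0.161, 0.987, -0.0, -0.0]
contact_force: [-0.1, -0.5, -0.1]
gripper_width: 0.61
finger_force: 0.0
```

{"api": "servo_tool", "payload": {
  "plan": [
    {"offset": [0,0,-0.01],"delta_rot": [0,0,0],"fingers": -0.22},
    {"offset": [0,0,-0.025],"delta_rot": [0,0,0],"fingers": -0.22},
    {"offset": [0,0,-0.045],"delta_rot": [0,0,0],"fingers": -0.22},
    {"offset": [0,0,-0.065],"delta_rot": [0,0,0],"fingers": -0.22},
    {"offset": [0.01,0,-0.09],"delta_rot": [0,0,0],"fingers": -0.22},
    {"offset": [0.03,0,-0.115],"delta_rot": [0,0,0],"fingers": -0.22},
    {"offset": [0.05,0,-0.14],"delta_rot": [0,0,0],"fingers": -0.22},
    {"offset": [0.07,0,-0.16],"delta_rot": [0,0,0],"fingers": -0.22},
    {"offset": [0.08,0,-0.16],"delta_rot": [0,0,0],"fingers": -0.22},
    {"offset": [0.08,0,-0.16],"delta_rot": [0,0,0],"fingers": -0.22}
  ]
}}

```text
clock: 15.65
tcp_pos: [0.4737, 0.1132, 0.1683]
tcp_rot: [0.161, 0.987, 0.0, 0.0]
contact_force: [0.6, 0.3, -0.9]
gripper_width: 0.607
finger_force: 0.0
```

```bash
python3 st.py
python3 - <<'E'
from h import *
im=grab_frame("scene")[:,:,::-1]
a=im[170:270,210:343]
cv2.imwrite("pics/s5.png",cv2.resize(a,(800,600),interpolation=cv2.INTER_CUBIC))
c=get_calibration("scene");j=[.5542,.0834,-.3237]
for n,p in (("home flange top R/L",[[.005,-.055,.05],[.005,-.009,.05]]),("leg front",[[.085,-.009,.025]]),("bar outer front t=.09",[[.015,.052,.036]])):
    print(n,((proj(c,J2W(j,p))-[210,170])*6).round())
E
```

```text
tcp jig [-85.8   2.6 168.3] F jig [ 0.5  0.5 -0.9] M [0.   0.02 0.04]
-0.05 .....................................................................................................BBBBBBBBBBBBBBBBBBBBBBBBBBBBBBBBBBBBBBBBBB.....BBBBBBBBBBBBBBBBBBBBB...............
-0.045 ......................................................................................................BBBBBBBBBBBBBBBBBBBBBBBBBBBBBBBBBBB........................BBBBBB.................
-0.02 ......................................................................................................B.....BBBBBBBBBBBBBBBBBBBBBBBBBBBBBBBBB.................BBBBBBBBBBBB..............
-0.015 ..............................................................................................................BBBBBBBBBBBBBBBBBBBBBBBBBBBBB.....................BBBBBBBBBBB.............
home flange top R/L [[340. 156.]
 [364. 238.]]
leg front [[198. 299.]]
bar outer front t=.09 [[375. 371.]]
```

View pics/s5.png

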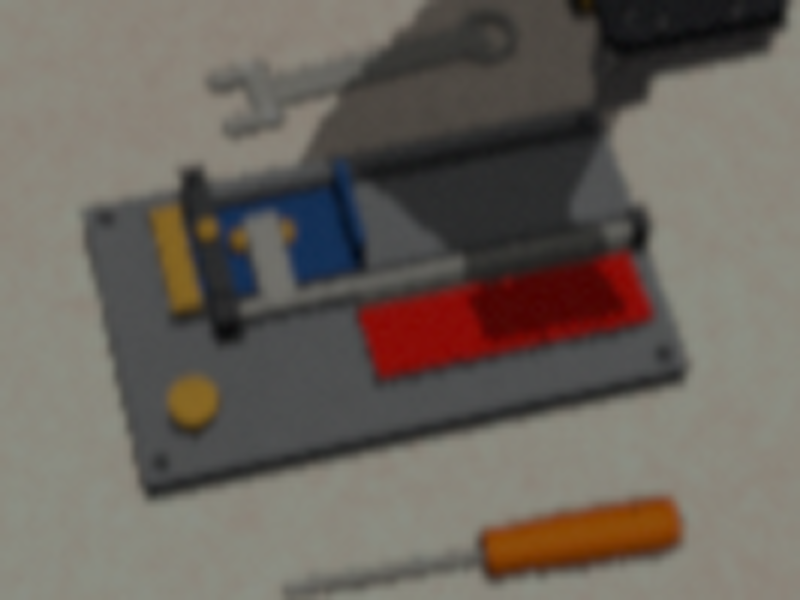

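The final crop shows the flange top from (340,160) to (362,240), where home predicts (340,156) to (364,238). The nose rests on the flat leg, the red bar is up again with its corner at (375,375), and nothing else has moved.

```bash
python3 -c "
from plant import ctrl
print(ctrl.hand_in())"
```

```text
the job is handed in; nothing more can be done
None
```

The angle was pushed under the held-up nose until it stopped hard at the brass stop, then the bar was let go so the clip clamped it; the last picture matches the home position, though too coarse to show a millimetre gap at the stop, and the job is handed in (15.7 s on the clock at the last move).

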